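Hang the back-height gauge on its hook with the scale outward

TASK

The back-height gauge has been left standing on the bench: hang it back on the hook of its post with its yellow graduated face and foot pointing outward, away from the post (set it down and take a new hold if you cannot turn it far enough). Somebody has clamped the hook at another height, so feel for it: slide the plate gently over the hook's tip until the hole finds it, push on until the back lies flat against the post, let the gauge down behind the upturned tip and let go. It is a measuring tool, so never jam it or ram it against hook or post, do not drop or topple it, and leave the other things on the bench alone.

Things in the scene. Friction and masses are not known exactly. Their poses are not given: they have to be found in the camera images.
- gauge_mid (a point): Middle of the upright plate of the loose back-height gauge, an L of about 0.16 kg, aluminium plate on a black foot. The plate is 50 mm wide, 5 mm thick, 150 mm tall; this point is half-way up (75 mm above the underside), mid-width, mid-thickness. z up the plate, y along its width, -x straight out of the graduated face (yellow, black ticks, a red mark); the back, to +x, is bare metal.
- gauge_hole (a point): Centre of the round 14.5 mm hole through the gauge's plate, at mid-thickness, 57 mm above gauge_mid and 18 mm below the plate's top edge. Same axes. Best held from above by the plate's two side edges (50 mm apart) level with the hole: hook and post then pass between the fingers.
- gauge_toe (a point): Middle of the front edge of the gauge's foot. The black plastic foot, 60 mm long, 50 mm wide, 6 mm thick, sticks out at the bottom of the plate on the graduated (-x) side; this point is 62.5 mm to -x of the plate's mid-thickness, 3 mm above the underside. Same axes.
- gauge: The same gauge; origin at its underside, below the middle of the upright plate. Axes as gauge_mid.
- post: Gauge post, screwed to the bench, immovable: grey base plate 150 x 120 x 12 mm and an upright of 30 x 30 mm slotted aluminium profile (narrower than the gauge) to 224 mm height. Origin on the bench below the middle of the upright's front face; -x is the outward direction of that face, z up. A steel hook sticks out of the slot in the middle of the front face (y = 0), pointing to -x.
- post_face (a point): Point on the middle of the post's front face, 190 mm above the bench; axes as post. The hook is clamped tight in the slot somewhere between 18 mm below and 22 mm above this height: another height each time, not measured, so look or feel for it. Its tip is a round button of 12 mm diameter, 6.5 to 9.5 mm off the face, then rounding off to a 5 mm nose that ends 16.5 mm off the face.
- post_top (a point): Middle of the upright's top end, 224 mm above the bench; axes as post. More of the hook: from the face to its tip runs a round arm of 7 mm diameter, its upper side 5 mm lower than the tip's top. The tip passes the gauge's hole with 1.25 mm to spare all round; the 5 mm plate has 6.5 mm of room between tip and post. Hung, the hole's centre is about 6.2 mm below the tip's.
- shoe_left_heel (a point): Black leather slip-on shoe, finished, 290 x 98 x 102 mm, loose. This point is at the back of its heel, 50 mm up; the shoe runs 280 mm from here to +x (toe). A bystander.
- shoe_right_heel (a point): The other black shoe of the pair, the same size, loose. This point is at the back of its heel, 50 mm up; the shoe runs 280 mm from here to +x (toe). A bystander.
- heat_gun: Blue-green hot-air gun standing nozzle up, 76 mm wide, 220 mm tall, its handle sticking out 150 mm to +x, loose. Origin under its round body. A bystander.
- polish_tin: Round black tin with a red disc on its lid, 86 mm across, 26 mm tall, loose. Origin under its centre. A bystander.
- brush: Shoe brush lying bristles down, wooden back, 165 x 48 x 47 mm, loose. Origin under its centre, length along x. A bystander.
- tape_roll: Roll of cream tape lying flat, 96 mm across, 25 mm tall, loose. Origin under its centre. A bystander.
Things that resemble listed ones, but are neither listed nor needed, are in the scene too. Leave any pink or red look-alike of the post alone.

How it is judged:
By the outcome, as a careful person would: the job done as asked, in the order asked, and still so for the second after the job is handed in, with the robot touching nothing.
It also fails if it takes over 72 s, if anything falls off the work surface, if the arm or the gripper's body presses on something with over 40 N, if the wrist force passes 120 N, or if a joint passes its speed limit or range.

ROBOT

A 6-joint arm with a two-finger parallel gripper is mounted at the origin on the work surface. World frame = base frame: x ahead of the robot, y to its left, z up, the work surface at z = 0. Lengths are in m, angles in rad, forces in N, time in s.
With the tool pointing down it reaches from about 0.325 to 0.9 m from the base axis. Payload 3.5 kg.
Tool frame: the origin (TCP) lies between the finger pads; the fingertips stand 17 mm ahead of it and the grasp point (between the pads) lies 2 mm behind it; z points along the fingers, y is the line along which they close (so a half turn about z gives the same grasp; the last joint's range is limited). The gripper opens to 85 mm and grips with 20 to 120 N. Pads are 22 mm wide; open, the fingers measure 114 mm over their backs; the gripper's body (76 mm by 85 mm) begins 54 mm behind the grasp point. The pads swing forward as they close: fully open they stand 13 mm farther back than shut.
Start: joints at [1.197, 0.276, -0.026, 1.268, 0, 1.467], TCP at [0.167, 0.602, 0.248] pointing down, gripper open.
Joint ranges: [-3.12, 3.12], [-0.85, 1.88], [-1.08, 1.24], [-1.95, 2.15], [-1.57, 1.53], [-3.14, 3.14]. Speed limits (rad/s): [2.57, 2.57, 3.14, 3.14, 3.14, 3.14].

INTERFACE

Orientations are given as a rotation vector (axis times angle).
In Python, from bench import r, viewer gives the robot as it stands.
- The arm moves only by the tool arm_command, never from a script. Its argument "increments" is a list that holds one entry, the list of rows, each a list of 6 numbers: the shift along the tool's x, y, z in units of 0.25 m (1.0 is 0.25 m), then the turn, a rotation vector about the tool's x, y, z in units of 180 degrees (1.0 is 180 degrees). In form: [[[tx, ty, tz, ax, ay, az], ...]]. A call has 1 to 12 rows; each row is the pose to reach, as a shift and turn from the pose commanded when the call began, along the tool's axes at that moment, turning the shorter way round; what a row does not reach only later rows make up. A row lasts 1/8 s, in which the tool goes at most 62.5 mm and 10.7 degrees, less where a joint would pass 70% of its speed; a pose out of reach is approached as far as the arm can. A call with a number of a shift or a turn outside -1 to 1 is refused whole. A call with a gripper value outside its range is refused whole. "fingers" is the opening, from 0 (shut) to 1 (fully open), set as the call begins (left out, the last holds). The fingers move at their own pace and stop on an object; "newtons" is the grip in N (left out, the last holds). Time passes only in rows, so rows that repeat a pose let the fingers close. It gives the time, the measured TCP pose, the force, the opening and the grip force at its end, in the units of the state.
- r.state(): the state, without advancing time (a new reading comes with each control period).
- viewer.camera(name): name is "scene" or "top" or "wrist"; returns (picture, depth): 420x560x3 uint8, red, green, blue; 420x560 float32, m along the optical axis (not along the pixel's ray), 0 where there is no reading.
- viewer.get_calibration(name): a dict with "vertical_fov" (degrees; the focal length in pixels is half the picture's height over the tangent of half this angle, whatever the lens; pixels are square), "cx", "cy" (the principal point, pixels), "dist" ([k1, k2, p1, p2, k3] as OpenCV has them; the pictures are not rectified), "rvec" (rotation vector, rad) and "tvec" (3), from world to camera coordinates, as OpenCV has them. Camera axes: x right, y down, z forward; pixel columns grow to the right and rows downward; lengths in m; the calibration is good to about 2 mm. A picture is of the moment at which its call begins: read the wrist's pose just before it. get_calibration takes no time and is no camera call; for the wrist camera it gives the pose at the moment of the call.
- r.hand_in(): hands the job in; it is judged then, once.
Trained networks look in the newest picture that a camera, given by its name, has taken for a name from the list of things; names that differ only in an ending like _2 or _b are one class to them, and where a whole thing is asked for, a point or a joint stands for the part that bears it (a point fixed in the world has none). Each returns a list of dicts, best first, with "conf" (0 to 1); they miss things now and then, are a little off and sometimes report something else, mostly with a low value. They report only what shows in the picture. A call takes as long as a camera call. They do not tell look-alikes from the thing itself.
- viewer.regions_of(camera, query): "pixels" (420x560 bool, what is visible of it) and "xy" ([column, row] in pixels, amid what is visible of it).
- viewer.spot_point(camera, query): "xy" ([column, row] in pixels: a listed point, or the origin of a listed thing).
The state is a dict: "t": time; "joint_positions": joint angles; "joint_velocities": joint speeds; "tau": joint torques, N m; "eef_pos": TCP position; "orientation": TCP orientation; "force": force on the tool from outside, world axes, zero at the start; "torque": the same for the moment, N m; "gripper_width": opening from 0.0 (shut) to 1.0 (fully open); "grasp_force": force on a finger pad.
Only numpy, scipy, OpenCV 4.12 (cv2) and the standard library are available. Lean on these libraries where they do the work, as an engineer would, in place of code of your own. Each camera call takes 0.05 s, during which the arm holds its last target. There are 200 camera calls.

## Working session

There is one attempt and no reset: what is moved stays moved. The work goes in short steps, Python scripts to look and compute and a tool call to move; the robot and the scene stay as the last step left them, time stands still between calls to the robot, and variables do not carry over. Pictures are saved under pics/ and viewed, at most 10 in all, crops included, and the job is handed in when it is done.

Besides the shell and the picture viewer there is one more tool, called as name(argument=value, ...), one argument or row to a line, values as JSON. arm_command: Moves the arm, as the interface text tells. Its arguments: {"type":"object","properties":{"increments":{"type":"array"},"fingers":{"type":"number"},"newtons":{"type":"number"}},"required":["increments"]}

```bash
ls && mkdir -p pics
cat > h.py <<'E'
import numpy as np, cv2
from scipy.spatial.transform import Rotation as R
from bench import r, viewer
def cal(n):
    c=viewer.get_calibration(n); f=210/np.tan(np.radians(c["vertical_fov"])/2)
    K=np.array([[f,0,c["cx"]],[0,f,c["cy"]],[0,0,1]]); Rm=cv2.Rodrigues(np.array(c["rvec"],float))[0]
    return K,np.array(c["dist"],float),Rm,np.array(c["tvec"],float).ravel()
def rays(n,px,C=None):
    K,d,Rm,t=C or cal(n)
    u=cv2.undistortPoints(np.array(px,float).reshape(-1,1,2),K,d).reshape(-1,2)
    return (np.c_[u,np.ones(len(u))]),Rm,t
def atdepth(n,px,z,C=None):
    u,Rm,t=rays(n,px,C); return (u*np.array(z).reshape(-1,1)-t)@Rm
def atz(n,px,h,C=None):
    u,Rm,t=rays(n,px,C); o=-t@Rm; d=u@Rm; return o+d*((h-o[2])/d[:,2])[:,None]
def proj(n,P,C=None):
    K,d,Rm,t=C or cal(n); return cv2.projectPoints(np.array(P,float).reshape(-1,3),cv2.Rodrigues(Rm)[0],t,K,d)[0].reshape(-1,2)
E
python3 - <<'E'
from h import *
ims=[]
for n in("scene","top"):
    im,d=viewer.camera(n); np.savez(f"{n}.npz",im=im,d=d); cv2.imwrite(f"pics/{n}0.png",im[:,:,::-1])
    for q in("gauge_mid","gauge_hole","gauge_toe","gauge","post","post_face","post_top"):
        for o in viewer.spot_point(n,q)[:3]:
            x,y=o["xy"]; z=d[int(np.clip(round(y),0,419)),int(np.clip(round(x),0,559))]
            print(n,q,round(o["conf"],2),np.round(o["xy"],1),np.round(atdepth(n,[[x,y]],[z])[0],3) if z>0 else None)
s=r.state();print(s)
E
```

```text
pics
scene gauge_mid 0.61 [254.8 256.8] [ 0.551 -0.082  0.055]
scene gauge_hole 0.79 [249.9 250.5] [ 0.491 -0.066 -0.004]
scene gauge_toe 0.94 [236.9 263.7] [ 0.505 -0.13  -0.009]
scene gauge 0.6 [255.4 267.2] [ 0.568 -0.094  0.022]
scene post 0.79 [316.4 212.2] [0.516 0.209 0.02 ]
scene post 0.76 [290.3 164.6] [0.28  0.267 0.013]
scene post 0.63 [246.5 218.9] [ 0.388 -0.009  0.018]
scene post_face 0.77 [242.5 184.8] [0.373 0.001 0.199]
scene post_face 0.7 [317.8 212.1] [0.514 0.217 0.012]
scene post_face 0.68 [322.9 179. ] [0.515 0.226 0.204]
scene post_top 0.83 [284.7 121.8] [0.252 0.263 0.227]
scene post_top 0.82 [237.7 178.7] [ 0.355 -0.004  0.218]
scene post_top 0.6 [317.9 174.4] [0.5   0.216 0.22 ]
top gauge_mid 0.64 [326.7 201.6] [ 0.547 -0.081  0.15 ]
top gauge_hole 0.87 [325.2 198.1] [ 0.589 -0.094 -0.006]
top gauge_hole 0.25 [340.5 222.4] [ 0.508 -0.138  0.001]
top gauge_toe 0.86 [336.3 222.4] [ 0.508 -0.125  0.002]
top gauge 0.67 [325.2 209.3] [ 0.55  -0.091  0.011]
top post 0.75 [213.7 302.2] [0.274 0.259 0.009]
top post 0.58 [227.4 226.6] [0.483 0.197 0.153]
top post 0.5
[... 340 characters left out ...]
 0.26  0.226]
{'t': 0.8, 'joint_positions': array([ 1.19655841e+00,  2.76334934e-01, -2.63685167e-02,  1.26800168e+00,
        1.28831164e-05,  1.46740791e+00]), 'joint_velocities': array([ 0.00064204, -0.00038551, -0.0003025 , -0.00100929,  0.00057074,
        0.00232842]), 'tau': array([-4.45044652e-04, -4.45420146e+01,  2.95546049e+01,  5.09327983e-04,
        6.52093581e-05,  1.41751496e-06]), 'eef_pos': array([0.16722237, 0.60222636, 0.24836861]), 'orientation': array([4.24148915e-01, 3.11281949e+00, 1.43967955e-04]), 'force': array([-0.78718231, -0.58454501, -0.20847596]), 'torque': array([ 0.00658894, -0.01580513,  0.01746171]), 'grasp_force': 0.0, 'gripper_width': 1.0006927310920357}
```

Run:
```python
import cv2
a=cv2.imread("pics/scene0.png");b=cv2.imread("pics/top0.png")
c=cv2.resize(a[100:300,190:400],None,fx=2.0,fy=2.0,interpolation=3)
cv2.imwrite("pics/c1.png",cv2.resize(a[90:310,180:430],(800,600) if 0 else (682,600),interpolation=3))
```

```text
(no output)
```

View pics/c1.png

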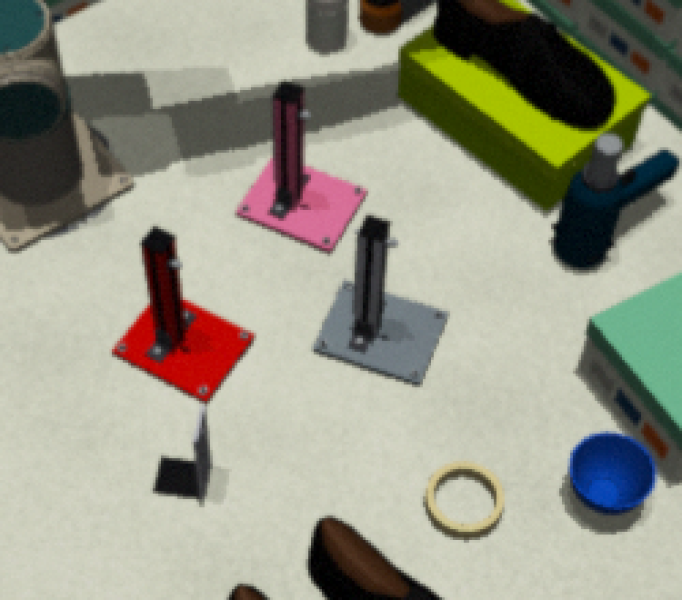

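View pics/top0.png

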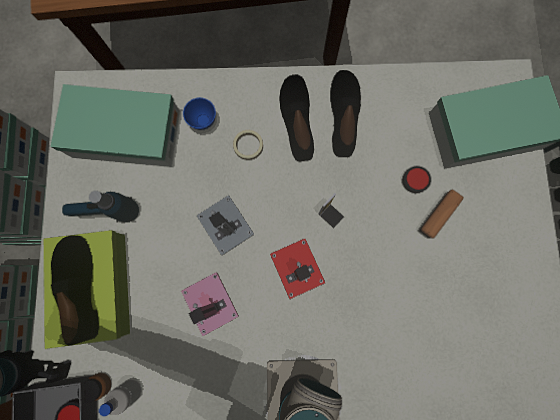

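The top view shows three posts: grey (225,222), pink (210,302) and red (300,270). The grey one fits the description, and pink and red are look-alikes. The gauge is at (330,210), foot toward the image bottom/right. Next I measure the post and gauge.

Run:
```python
from h import *
vv,uu=np.mgrid[0:420,0:560]
for n in("scene","top"):
    z=np.load(n+".npz"); im,d=z["im"],z["d"]
    px=np.c_[uu.ravel(),vv.ravel()]; P=atdepth(n,px,d.ravel()); ok=d.ravel()>0
    c=im.reshape(-1,3).astype(int)
    def box(cx,cy,w,zl,zh): return ok&(abs(P[:,0]-cx)<w)&(abs(P[:,1]-cy)<w)&(P[:,2]>zl)&(P[:,2]<zh)
    m=box(.5,.21,.05,.214,.24); print(n,"posttop",m.sum(),P[m].mean(0).round(4),cv2.minAreaRect(P[m][:,:2].astype(np.float32)*1000))
    # base plate by height/colour
    Z=atz(n,px,.012); g=(abs(Z[:,0]-.5)<.14)&(abs(Z[:,1]-.2)<.14)&(c.max(1)<150)&(c[:,2]-c[:,0]>4)&(c[:,2]>70)
    mm=g.reshape(420,560).astype(np.uint8); k,l,st,_=cv2.connectedComponentsWithStats(mm); i=1+st[1:,4].argmax()
    Q=Z[(l==i).ravel()][:,:2]; rc=cv2.minAreaRect(Q.astype(np.float32)*1000); print(n,"base",st[i],rc,cv2.boxPoints(rc).round(0).tolist())
    m=box(.54,-.09,.07,.03,.16); q=P[m]; print(n,"plate",m.sum(),q.mean(0).round(4),cv2.minAreaRect(q[:,:2].astype(np.float32)*1000), q[:,2].max())
    m=box(.5,.21,.06,.15,.212); q=P[m]; 
    if m.sum(): print(n,"postside",m.sum(),cv2.minAreaRect(q[:,:2].astype(np.float32)*1000))
b=np.load("top.npz")["im"][:,:,::-1]
b=cv2.convertScaleAbs(b,alpha=1.8)
A=cv2.resize(b[185:265,190:265],None,fx=5,fy=5,interpolation=3);B=cv2.resize(b[185:265,300:375],None,fx=5,fy=5,interpolation=3)
cv2.imwrite("pics/c2.png",np.hstack([A,B]))
```

```text
scene posttop 90 [0.4972 0.2135 0.2219] ((496.1032409667969, 214.5401153564453), (31.321990966796875, 37.623497009277344), 34.69450378417969)
scene base [295 193  49  38 905] ((512.9185791015625, 223.44020080566406), (147.96725463867188, 118.82855224609375), 32.28139114379883) [[419.0, 234.0], [482.0, 134.0], [607.0, 213.0], [544.0, 313.0]]
scene plate 125 [ 0.5604 -0.0899  0.1006] ((557.4898681640625, -88.14024353027344), (6.3895368576049805, 53.198970794677734), 45.20355987548828) 0.15272846017320968
scene postside 139 ((501.9474792480469, 213.60830688476562), (49.771080017089844, 32.09437561035156), 51.98003005981445)
top posttop 156 [0.4921 0.2147 0.2234] ((492.2502746582031, 214.7152862548828), (34.048973083496094, 30.87864112854004), 32.465328216552734)
top base [ 197  196   56   59 1258] ((509.1542053222656, 224.6807861328125), (147.6764678955078, 118.97521209716797), 31.872770309448242) [[415.0, 236.0], [478.0, 135.0], [603.0, 213.0], [540.0, 314.0]]
top plate 82 [ 0.5478 -0.0847  0.1152] ((551.3672485351562, -87.83489227294922), (5.479294300079346, 50.075439453125), 43.058250427246094) 0.15452649751850123
top postside 76 ((497.3721923828125, 212.8226776123047), (53.14280700683594, 27.756563186645508), 19.100547790527344)
```

View pics/c2.png

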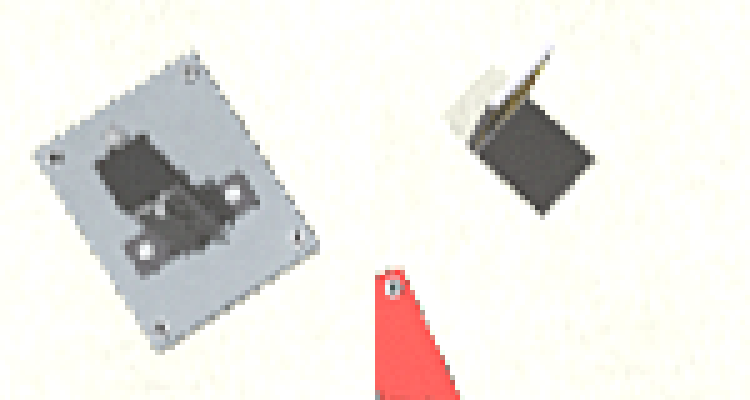

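```bash
cat >> h.py <<'E'
def down(th): 
    a=np.radians(th); x=np.array([np.cos(a),np.sin(a),0]); z=np.array([0,0,-1.]); return np.c_[x,np.cross(z,x),z]
def go(p,th):
    s=r.state(); R0=R.from_rotvec(s["orientation"]); 
    d=R0.inv().apply(np.array(p)-s["eef_pos"])/.25; a=(R0.inv()*R.from_matrix(down(th))).as_rotvec()/np.pi
    print("row",np.r_[d,a].round(4).tolist())
def thx(): 
    M=R.from_rotvec(r.state()["orientation"]).as_matrix(); return np.degrees(np.arctan2(M[1,0],M[0,0]))
E
python3 - <<'E'
from h import *
go([.167,.602,.40],164.4); go([.40,.40,.42],100);go([.54,-.10,.34],43)
E
```

```text
row [0.0006, -0.0011, -0.6065, 0.0, -0.0, 0.0005]
row [-1.1136, -0.5302, -0.6866, 0.0, -0.0, 0.3582]
row [-2.1883, -2.3075, -0.3667, 0.0, -0.0, 0.6749]
```

arm_command(
  increments=[
    [[0,0,-0.2,0,0,0],[0,0,-0.4,0,0,0.02],[-0.1,-0.05,-0.6,0,0,0.06],[-0.25,-0.15,-0.65,0,0,0.11],[-0.4,-0.25,-0.65,0,0,0.16],[-0.6,-0.35,-0.65,0,0,0.21],[-0.8,-0.45,-0.65,0,0,0.26],[-0.95,-0.5,-0.65,0,0,0.31],[-1,-0.5,-0.65,0,0,0.35],[-1,-0.5,-0.65,0,0,0.35]],
  ],
  fingers=1,
  newtons=40,
)

```text
t: 2.05
eef_pos: [0.3754, 0.4144, 0.4107]
orientation: [-1.989, -2.432, 0.0]
force: [0.2, -0.2, 0.2]
gripper_width: 0.994
grasp_force: 0.0
```

Run:
```python
from h import *
C=cal("wrist"); im,d=viewer.camera("wrist"); np.savez("w1.npz",im=im,d=d,Rm=C[2],t=C[3]); cv2.imwrite("pics/w1.png",im[:,:,::-1])
print("cam pos",-C[3]@C[2],"axis",C[2][2],r.state()["eef_pos"],thx(),r.state()["t"],r.state()["joint_positions"].round(2))
go([.55,-.08,.34],43)
```

```text
cam pos [0.35993647 0.4962301  0.53662851] axis [ 0.06291195 -0.3146129  -0.94713294] [0.37470822 0.41475341 0.41075697] 101.56154495307554 2.1 [0.72 0.12 0.12 1.57 0.   2.09]
row [-2.0794, 0.2904, 0.2826, -0.0001, 0.0, 0.3253]
```

View pics/w1.png

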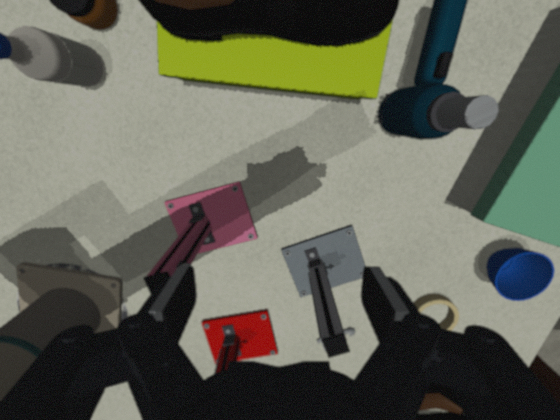

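The wrist view shows the grey base at (325,260), its upright ending at (333,345), and the hook nose at (348,331) on its outward side. I'll measure it there and in the scene view.

Run:
```python
from h import *
w=np.load("w1.npz"); im,d=w["im"],w["d"]; K,D,_,_=cal("wrist"); C=(K,D,w["Rm"],w["t"])
vv,uu=np.mgrid[300:370,290:370]; px=np.c_[uu.ravel(),vv.ravel()]; P=atdepth("wrist",px,d[300:370,290:370].ravel(),C)
m=(P[:,2]>.21)&(P[:,2]<.24); q=P[m]; rc=cv2.minAreaRect(q[:,:2].astype(np.float32)*1000); print("top",m.sum(),rc,np.median(q[:,2]))
u=np.array([np.cos(np.radians(32)),np.sin(np.radians(32))]); v=np.array([-u[1],u[0]])
c=np.array([.4945,.2146]); S=np.c_[(P[:,:2]-c)@u,(P[:,:2]-c)@v,P[:,2]]*1000
for i in np.where((S[:,0]>17)&(S[:,2]>140)&(S[:,2]<225))[0]: print(px[i],S[i].round(1),im[px[i][1],px[i][0]])
s=np.load("scene.npz"); 
for y in range(175,184):
  print([ (x,*(np.r_[(p:=atdepth("scene",[[x,y]],[s["d"][y,x]])[0])[:2]-c]@np.c_[u,v]*1000).round(0),round(p[2]*1000)) for x in range(320,328)])
```

```text
top 644 ((498.47998046875, 219.93467712402344), (45.99165344238281, 34.11991500854492), 33.22290802001953) 0.2236441247127042
[335 304] [ 17.    6.7 147.5] [96 96 89]
[336 306] [ 17.2  -1.1 142.9] [111 112 103]
[336 307] [ 17.1   6.1 154.2] [97 98 91]
[337 310] [ 17.2   3.7 158.6] [105 104  95]
[338 313] [ 17.2   0.8 162.2] [114 114 104]
[338 314] [ 17.1   7.4 172.3] [98 97 90]
[339 317] [ 17.1   4.4 175.5] [ 99 100  91]
[340 320] [ 17.1   1.5 178.8] [103 102  94]
[341 323] [ 17.2  -0.4 183.2] [112 110 103]
[341 324] [ 17.4  10.6 197.5] [98 99 92]
[341 325] [ 17.   10.8 199.6] [88 88 81]
[342 327] [ 17.3   6.8 199.4] [103 104  96]
[347 327] [ 24.1   8.2 203.7] [122 122 113]
[348 327] [ 25.4   7.7 203.6] [104 105  96]
[349 327] [ 26.8   9.4 206. ] [96 96 88]
[350 327] [ 28.1   8.7 205.8] [97 99 91]
[351 327] [ 29.4   7.1 204.5] [107 109 100]
[352 327] [ 30.7   6.6 204.6] [120 121 112]
[353 327] [ 32.    5.4 203.8] [131 132 121]
[342 328] [ 17.2  11.  205.9] [86 86 80]
[344 328] [ 19.6   5.6 201. ] [123 125 114]
[345 328] [ 20.9   5.9 201.8] [118 120 110]
[346 328] [ 22.2   5.6 202.1] 
[... 5816 characters left out ...]
t64(16.0), np.float64(5.0), 176), (322, np.float64(-16.0), np.float64(134.0), -1), (323, np.float64(-12.0), np.float64(135.0), -1), (324, np.float64(-9.0), np.float64(139.0), -4), (325, np.float64(-5.0), np.float64(137.0), 0), (326, np.float64(-2.0), np.float64(138.0), 0), (327, np.float64(3.0), np.float64(137.0), 3)]
[(320, np.float64(17.0), np.float64(-10.0), 189), (321, np.float64(16.0), np.float64(7.0), 167), (322, np.float64(-13.0), np.float64(124.0), 6), (323, np.float64(-10.0), np.float64(128.0), 3), (324, np.float64(-7.0), np.float64(130.0), 1), (325, np.float64(-5.0), np.float64(138.0), -8), (326, np.float64(0.0), np.float64(134.0), 0), (327, np.float64(2.0), np.float64(141.0), -8)]
```

arm_command(
  increments=[
    [[-0.15,0,0,0,0,0],[-0.35,0.05,0,0,0,0],[-0.55,0.1,0,0,0,0],[-0.75,0.15,0,0,0,0],[-0.9,0.15,0,0,0,0],[-1,0.15,0,0,0,0]],
  ],
)

```text
t: 2.85
eef_pos: [0.4608, 0.1767, 0.411]
orientation: [-1.985, -2.435, -0.0]
force: [0.4, -0.2, 0.2]
gripper_width: 1.0
grasp_force: 0.0
```

arm_command(
  increments=[
    [[-0.15,0,0,0,0,0.04],[-0.35,0.05,0,0,0,0.09],[-0.55,0.1,0.05,0,0,0.14],[-0.75,0.15,0.1,0,0,0.19],[-0.9,0.15,0.2,0,0,0.24],[-1,0.15,0.25,0,0,0.29],[-1,0.15,0.28,0,0,0.325],[-1,0.15,0.28,0,0,0.325],[-1,0.15,0.28,0,0,0.325]],
  ],
)

```text
t: 3.98
eef_pos: [0.5478, -0.0593, 0.3414]
orientation: [2.921, 1.156, 0.001]
force: [-0.9, -0.7, 0.7]
gripper_width: 0.996
grasp_force: 0.0
```

Run:
```python
from h import *
C=cal("wrist"); im,d=viewer.camera("wrist"); np.savez("w2.npz",im=im,d=d,Rm=C[2],t=C[3]); cv2.imwrite("pics/w2.png",im[:,:,::-1])
for q in("gauge_hole","gauge_toe","gauge_mid"):
    for o in viewer.spot_point("wrist",q)[:2]: print(q,o["conf"],np.round(o["xy"],1))
vv,uu=np.mgrid[0:420,0:560]; P=atdepth("wrist",np.c_[uu.ravel(),vv.ravel()],d.ravel(),C)
b=(d.ravel()>0)&(abs(P[:,0]-.55)<.06)&(abs(P[:,1]+.09)<.06)
for lo,hi in((.14,.16),(.1,.14),(.03,.1)):
    q=P[b&(P[:,2]>lo)&(P[:,2]<hi)]; 
    if len(q)>5: print(lo,len(q),q.mean(0),q[:,2].max(),cv2.minAreaRect(q[:,:2].astype(np.float32)*1000))
print(r.state()["eef_pos"],thx(),r.state()["t"],r.state()["joint_positions"].round(2))
```

```text
gauge_hole 0.82 [298.2 195.8]
gauge_toe 0.78 [294.9 212. ]
gauge_mid 0.69 [294.4 183.6]
0.14 290 [ 0.55585459 -0.08527315  0.148481  ] 0.15207306158083653 ((555.1170654296875, -85.70015716552734), (5.691441059112549, 49.66802978515625), 45.10321807861328)
0.1 346 [ 0.55620814 -0.08366169  0.12058228] 0.139875530900051 ((555.4446411132812, -85.33500671386719), (4.863938808441162, 49.62987518310547), 44.597999572753906)
0.03 399 [ 0.55720711 -0.08439567  0.06849125] 0.09993575153174146 ((556.7817993164062, -83.97278594970703), (1.0183000564575195, 49.603187561035156), 45.0262336730957)
[ 0.54790022 -0.05971932  0.34144228] 43.08032547904147 4.175 [-0.23  0.11 -0.04  1.42  0.    2.16]
```

View pics/w2.png

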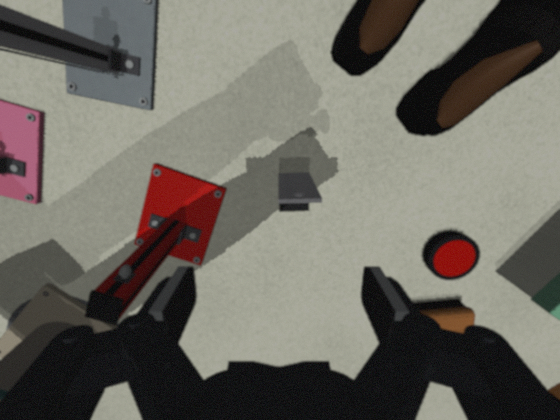

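The wrist view shows the gauge from above: bare back at (298,190), top edge at (297,198), foot peeking out at (294,207). Plate width 49.7 mm and height 150 mm match the description.

Run:
```python
from h import *
go([.5553,-.0855,.20],45); go([.5553,-.0855,.131],45)
```

```text
row [-0.0492, 0.095, 0.5658, 0.0003, -0.0002, -0.0107]
row [-0.0493, 0.0948, 0.8418, 0.0003, -0.0002, -0.0107]
```

arm_command(
  increments=[
    [[-0.02,0.05,0.1,0,0,-0.005],[-0.049,0.095,0.25,0,0,-0.0107],[-0.049,0.095,0.42,0,0,-0.0107],[-0.049,0.095,0.55,0,0,-0.0107],[-0.049,0.095,0.65,0,0,-0.0107],[-0.049,0.095,0.75,0,0,-0.0107],[-0.049,0.095,0.82,0,0,-0.0107],[-0.049,0.095,0.842,0,0,-0.0107],[-0.049,0.095,0.842,0,0,-0.0107]],
  ],
)

```text
t: 5.3
eef_pos: [0.5552, -0.0859, 0.1306]
orientation: [2.903, 1.2, 0.0]
force: [0.4, -0.2, 0.4]
gripper_width: 0.997
grasp_force: 0.0
```

arm_command(
  increments=[
    [[0,0,0,0,0,0],[0,0,0,0,0,0],[0,0,0,0,0,0],[0,0,0,0,0,0],[0,0,0,0,0,0],[0,0,0,0,0,0],[0,0,0,0,0,0],[0,0,0,0,0,0]],
  ],
  fingers=0.3,
  newtons=35,
)

```text
t: 6.3
eef_pos: [0.5558, -0.086, 0.1314]
orientation: [2.902, 1.2, 0.003]
force: [0.1, 1.9, 5.0]
gripper_width: 0.573
grasp_force: 36.8
```

arm_command(
  increments=[
    [[0,0,-0.05,0,0,0],[0,0,-0.15,0,0,0],[0,0,-0.3,0,0,0],[0,0,-0.45,0,0,0],[0,0,-0.58,0,0,-0.02],[0.08,-0.08,-0.65,0,0,-0.06],[0.18,-0.18,-0.68,0,0,-0.1],[0.3,-0.3,-0.68,0,0,-0.15],[0.42,-0.42,-0.68,0,0,-0.2],[0.54,-0.54,-0.68,0,0,-0.25],[0.64,-0.64,-0.68,0,0,-0.3],[0.7,-0.7,-0.68,0,0,-0.33]],
  ],
)

```text
t: 7.8
eef_pos: [0.5546, 0.1631, 0.3002]
orientation: [-1.921, -2.485, 0.001]
force: [-1.1, -0.3, -1.7]
gripper_width: 0.577
grasp_force: 36.7
```

Run:
```python
from h import *
s=r.state();print(s["gripper_width"],s["grasp_force"],s["force"],thx(),s["joint_positions"].round(2)); go([.562,.258,.30],212)
```

```text
0.5774717788830669 36.662314273416996 [-1.07156789 -0.32269229 -1.66410823] 104.59426527532419 [ 0.17  0.17 -0.05  1.35 -0.    1.49]
row [0.3598, 0.1241, 0.0005, -0.0002, -0.0003, -0.5967]
```

arm_command(
  increments=[
    [[0.04,0.02,0,0,0,-0.05],[0.09,0.04,0,0,0,-0.1],[0.15,0.06,0,0,0,-0.155],[0.21,0.08,0,0,0,-0.21],[0.27,0.1,0,0,0,-0.265],[0.33,0.12,0,0,0,-0.32],[0.36,0.124,0,0,0,-0.375],[0.36,0.124,0,0,0,-0.43],[0.36,0.124,0,0,0,-0.485],[0.36,0.124,0,0,0,-0.54],[0.36,0.124,0,0,0,-0.58],[0.36,0.124,0,0,0,-0.597]],
  ],
)

```text
t: 9.3
eef_pos: [0.5626, 0.2562, 0.3001]
orientation: [0.863, -3.019, 0.001]
force: [-0.2, -0.8, -1.2]
gripper_width: 0.58
grasp_force: 36.7
```

Run:
```python
from h import *
for n in ("wrist","scene"):
    C=cal(n); im,d=viewer.camera(n); np.savez(f"{n}3.npz",im=im,d=d,Rm=C[2],t=C[3])
    a=im[:,:,::-1] if n=="wrist" else cv2.resize(im[130:270,250:400,::-1],(450,420),interpolation=3)
    globals()[n]=a
    vv,uu=np.mgrid[0:420,0:560]; P=atdepth(n,np.c_[uu.ravel(),vv.ravel()],d.ravel(),C); p=r.state()["eef_pos"]
    u=np.array([np.cos(np.radians(32)),np.sin(np.radians(32))]); v=np.array([-u[1],u[0]]); c=np.array([.4945,.2146])
    S=np.c_[(P[:,:2]-c)@u,(P[:,:2]-c)@v,P[:,2]]*1000; ok=(d.ravel()>0)
    m=ok&(abs(S[:,0])<25)&(abs(S[:,1])<25)&(S[:,2]>217)&(S[:,2]<232); q=S[m]
    if len(q)>10: print(n,"posttop uv",len(q),cv2.minAreaRect(q[:,:2].astype(np.float32)),np.median(q[:,2]))
    m=ok&(abs(S[:,0]-27)<6)&(abs(S[:,1])<12)&(S[:,2]>180)&(S[:,2]<222); q=S[m]
    if len(q)>5: print(n,"hook",len(q),np.percentile(q,[5,50,95],axis=0).round(1).tolist())
cv2.imwrite("pics/w3.png",np.hstack([cv2.resize(wrist,(350,262)),cv2.resize(scene,(350,262))]) if 0 else np.hstack([cv2.resize(wrist[:,100:460],(360,420)),scene[:,:430]]))
s=r.state();print(s["eef_pos"],s["t"],s["joint_positions"].round(2),thx(),(s["eef_pos"][:2]-c)@np.c_[u,v]*1000)
```

```text
wrist posttop uv 2271 ((2.3007678985595703, 1.920607566833496), (30.966991424560547, 30.408363342285156), 89.73200225830078) 224.40906243817182
wrist hook 215 [[21.8, -3.0, 205.1], [26.4, 2.1, 209.5], [31.9, 6.6, 211.8]]
scene posttop uv 78 ((1.5092430114746094, 0.0025634765625), (31.764280319213867, 37.23747634887695), 1.3800122737884521) 222.96570433237144
scene hook 10 [[22.8, -5.6, 201.3], [27.7, -2.8, 208.3], [31.4, 2.8, 212.6]]
[0.56273594 0.25624665 0.30009298] 9.4 [ 0.32  0.24  0.04  1.37 -0.   -0.23] -148.2353146226385 [79.93672446 -0.84117922]
```

View pics/w3.png

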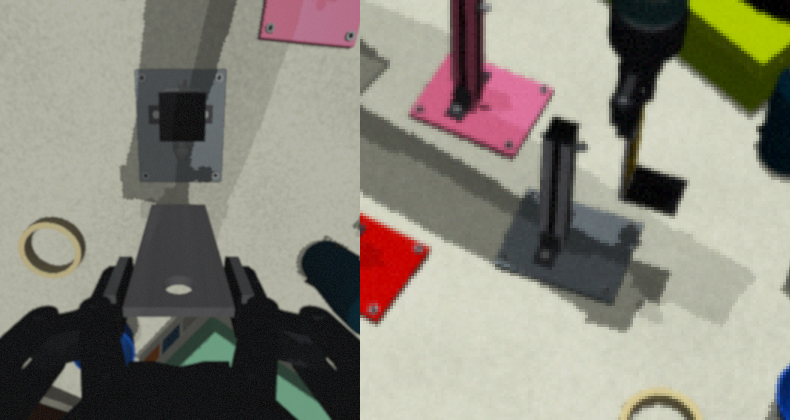

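The wrist view shows the hung-to-be plate between the fingers with its hole at about (180,287 of the crop), back facing the grey post. The scene crop shows the foot and yellow face pointing outward. I'll measure hole against hook in the same picture.

Run:
```python
from h import *
w=np.load("wrist3.npz"); im,d=w["im"],w["d"]; K,D,_,_=cal("wrist"); C=(K,D,w["Rm"],w["t"])
vv,uu=np.mgrid[0:420,0:560]; px=np.c_[uu.ravel(),vv.ravel()]; P=atdepth("wrist",px,d.ravel(),C)
th=np.radians(32);u=np.array([np.cos(th),np.sin(th)]); v=np.array([-u[1],u[0]]); c=np.array([.4945,.2146])
S=np.c_[(P[:,:2]-c)@u,(P[:,:2]-c)@v,P[:,2]]*1000
m=(abs(S[:,0]-78)<12)&(abs(S[:,1])<32)&(S[:,2]>180)&(S[:,2]<330); q=S[m]
print("plate",len(q),np.percentile(q,[1,50,99],axis=0).round(1).tolist())
k=q[:,2]<270; 
for lo,hi in((190,215),(215,240),(240,265),(265,290),(290,320)):
    k=q[(q[:,2]>lo)&(q[:,2]<hi)]
    if len(k)>20: print(lo,len(k),np.median(k[:,0]).round(1),np.percentile(k[:,1],[1,99]).round(1),np.polyfit(k[:,1],k[:,0],1).round(4))
print(viewer.spot_point("wrist","gauge_hole")[:1])
# hole: ellipse of foreign pixels at plate surface
for x in (270,280,290): print(x,[(y,S[y*560+x].round(0).tolist()) for y in range(270,302,4)])
# hook by bands
h=(abs(S[:,0]-28)<7)&(abs(S[:,1])<14)&(S[:,2]>185)&(S[:,2]<222); q=S[h]
for lo in range(20,35,2):
    k=q[(q[:,0]>=lo)&(q[:,0]<lo+2)]
    if len(k)>3: print("u",lo,len(k),np.percentile(k[:,1],[3,97]).round(1),np.percentile(k[:,2],[50,97]).round(1))
```

```text
plate 11701 [[69.2, -30.7, 185.9], [79.7, -1.0, 296.4], [85.6, 29.5, 327.1]]
190 632 79.7 [-25.4  23.5] [8.20000e-03 7.97272e+01]
215 878 79.7 [-25.4  23.6] [8.10000e-03 7.97342e+01]
240 1248 79.7 [-25.3  23.6] [8.00000e-03 7.97489e+01]
265 1892 79.7 [-25.4  23.9] [5.20000e-03 7.95782e+01]
290 5839 79.7 [-31.   29.7] [4.80000e-03 7.83674e+01]
[{'xy': [280.0, 292.0], 'conf': 0.71}]
270 [(270, [80.0, -5.0, 287.0]), (274, [79.0, -5.0, 292.0]), (278, [79.0, -5.0, 296.0]), (282, [82.0, -5.0, 296.0]), (286, [279.0, -15.0, 1.0]), (290, [288.0, -15.0, -0.0]), (294, [80.0, -5.0, 309.0]), (298, [80.0, -5.0, 312.0])]
280 [(270, [79.0, 0.0, 289.0]), (274, [80.0, 0.0, 292.0]), (278, [81.0, 0.0, 294.0]), (282, [83.0, 0.0, 294.0]), (286, [280.0, 2.0, -0.0]), (290, [287.0, 2.0, 2.0]), (294, [80.0, -0.0, 309.0]), (298, [80.0, -0.0, 312.0])]
290 [(270, [80.0, 6.0, 287.0]), (274, [80.0, 5.0, 291.0]), (278, [80.0, 5.0, 296.0]), (282, [81.0, 5.0, 298.0]), (286, [84.0, 5.0, 297.0]), (290, [288.0, 19.0, 1.0]), (294, [80.0, 5.0, 309.0]), (298, [80.0, 5.0, 312.0])]
u 20 15 [-1.2  4.9] [206.6 208. ]
u 22 45 [-3.5  7.1] [206.4 211.4]
u 24 44 [-3.6  7.1] [211.2 212.2]
u 26 42 [-3.6  7.4] [210.6 211.9]
u 28 33 [-3.1  6.6] [209.8 211. ]
u 30 27 [-1.7  5.3] [209.3 210.5]
u 32 9 [-0.7  4.2] [208.3 208.9]
```

arm_command(
  increments=[
    [[0,0.0054,0.03,0,0,0],[0,0.0108,0.08,0,0,0],[0,0.0108,0.14,0,0,0],[0,0.0108,0.2,0,0,0],[0,0.0108,0.26,0,0,0],[0.02,0.0108,0.31,0,0,0],[0.05,0.0108,0.35,0,0,0],[0.08,0.0108,0.37,0,0,0],[0.11,0.0108,0.38,0,0,0],[0.12,0.0108,0.381,0,0,0],[0.12,0.0108,0.381,0,0,0],[0.12,0.0108,0.381,0,0,0]],
  ],
)

```text
t: 10.95
eef_pos: [0.5367, 0.2432, 0.2056]
orientation: [-0.86, 3.02, 0.0]
force: [0.7, 1.3, -0.6]
gripper_width: 0.575
grasp_force: 36.7
```

```bash
cat >> h.py <<'E'
TH=np.radians(32);U=np.array([np.cos(TH),np.sin(TH)]); V=np.array([-U[1],U[0]]); c0=np.array([.4945,.2146])
def rep(f=None):
    s=r.state(); F=s["force"]; print("t",s["t"],"uv",((s["eef_pos"][:2]-c0)@np.c_[U,V]*1000).round(1),"z",(s["eef_pos"][2]*1000).round(1),"F uvz",np.r_[F[:2]@U,F[:2]@V,F[2]].round(1),"grip",round(s["grasp_force"],1))
E
python3 - <<'E'
from h import *
C=cal("wrist"); im,d=viewer.camera("wrist"); cv2.imwrite("pics/w4.png",cv2.resize(im[120:330,140:420,::-1],(800,600),interpolation=3)); rep()
vv,uu=np.mgrid[0:420,0:560]; px=np.c_[uu.ravel(),vv.ravel()]; P=atdepth("wrist",px,d.ravel(),C)
S=np.c_[(P[:,:2]-c0)@U,(P[:,:2]-c0)@V,P[:,2]]*1000
m=(abs(S[:,0])<30)&(abs(S[:,1])<25)&(S[:,2]>217)&(S[:,2]<232); print("posttop",m.sum(),cv2.minAreaRect(S[m][:,:2].astype(np.float32)),np.median(S[m][:,2]))
m=(abs(S[:,0]-28)<7)&(abs(S[:,1])<14)&(S[:,2]>185)&(S[:,2]<216); q=S[m]; print("hook",len(q),np.percentile(q,[3,50,97],axis=0).round(1).tolist() if len(q) else 0)
m=(abs(S[:,0]-50)<8)&(abs(S[:,1])<26)&(S[:,2]>130)&(S[:,2]<235); q=S[m]; print("plate",len(q),np.percentile(q,[3,50,97],axis=0).round(1).tolist() if len(q) else 0)
m=(abs(S[:,0]-50)<5)&(abs(S[:,1]-2)<5); 
for x in (276,280,284): print([(y,S[y*560+x].round(0).tolist()) for y in range(268,306,3)])
print(viewer.spot_point("wrist","gauge_hole")[:1])
E
```

```text
t 11.0 uv [50.9  1.9] z 205.5 F uvz [ 0.7 -0.1 -0.8] grip 36.7
posttop 6316 ((0.9604988098144531, 1.750504493713379), (31.209524154663086, 33.479496002197266), 89.6506576538086) 224.31940364875035
hook 300 [[23.7, -3.2, 207.4], [26.8, 1.9, 210.4], [32.3, 6.5, 212.2]]
plate 7394 [[46.5, -22.8, 157.8], [50.9, -0.9, 205.9], [55.0, 24.5, 228.3]]
[(268, [51.0, 1.0, 191.0]), (271, [50.0, 1.0, 195.0]), (274, [51.0, 1.0, 197.0]), (277, [52.0, 1.0, 199.0]), (280, [53.0, 1.0, 200.0]), (283, [55.0, 1.0, 199.0]), (286, [189.0, -2.0, 1.0]), (289, [193.0, -2.0, 1.0]), (292, [199.0, -2.0, -0.0]), (295, [51.0, 1.0, 216.0]), (298, [50.0, 1.0, 219.0]), (301, [50.0, 1.0, 221.0]), (304, [50.0, 1.0, 223.0])]
[(268, [51.0, 3.0, 191.0]), (271, [51.0, 3.0, 195.0]), (274, [51.0, 3.0, 197.0]), (277, [51.0, 3.0, 200.0]), (280, [54.0, 3.0, 199.0]), (283, [55.0, 3.0, 200.0]), (286, [189.0, 4.0, 0.0]), (289, [193.0, 4.0, 1.0]), (292, [198.0, 4.0, 0.0]), (295, [51.0, 3.0, 215.0]), (298, [51.0, 3.0, 218.0]), (301, [51.0, 3.0, 220.0]), (304, [51.0, 3.0, 222.0])]
[(268, [51.0, 5.0, 191.0]), (271, [51.0, 5.0, 194.0]), (274, [51.0, 5.0, 197.0]), (277, [51.0, 5.0, 200.0]), (280, [53.0, 5.0, 199.0]), (283, [54.0, 5.0, 201.0]), (286, [188.0, 9.0, 2.0]), (289, [194.0, 9.0, -1.0]), (292, [199.0, 9.0, -1.0]), (295, [51.0, 5.0, 215.0]), (298, [51.0, 5.0, 218.0]), (301, [50.0, 4.0, 221.0]), (304, [50.0, 4.0, 223.0])]
[{'xy': [280.8, 286.0], 'conf': 0.56}]
```

View pics/w4.png

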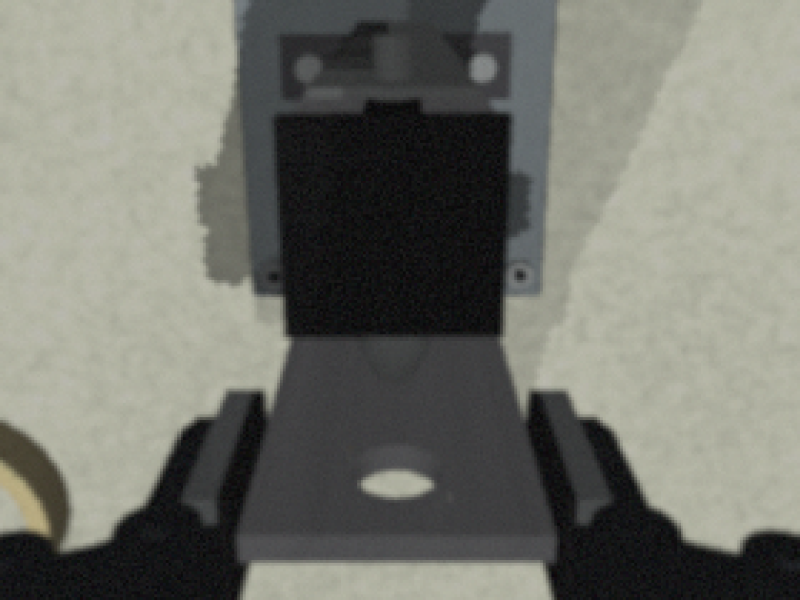

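Hole (397,470) is laterally in line with the hook nose (395,355) just ahead of the plate. Advancing gently.

arm_command(
  increments=[
    [[0.02,0,0,0,0,0],[0.04,0,0,0,0,0],[0.05,0,0,0,0,0],[0.06,0,0,0,0,0],[0.066,0,0,0,0,0],[0.072,0,0,0,0,0],[0.078,0,0,0,0,0],[0.078,0,0,0,0,0]],
  ],
)

```text
t: 12.05
eef_pos: [0.5195, 0.2327, 0.2051]
orientation: [0.86, -3.022, -0.0]
force: [0.6, 0.1, -0.7]
gripper_width: 0.577
grasp_force: 36.7
```

```bash
python3 -c "
from h import *
rep()"
```

```text
t 12.05 uv [30.8  2. ] z 205.1 F uvz [ 0.6 -0.3 -0.7] grip 36.7
```

arm_command(
  increments=[
    [[0.004,0,0,0,0,0],[0.008,0,0,0,0,0],[0.012,0,0,0,0,0],[0.016,0,0,0,0,0],[0.016,0,0,0,0,0]],
  ],
)

```text
t: 12.68
eef_pos: [0.5161, 0.2306, 0.2051]
orientation: [0.86, -3.022, -0.0]
force: [0.6, 0.2, -1.3]
gripper_width: 0.58
grasp_force: 36.7
```

```bash
python3 -c "
from h import *
rep()
C=cal('wrist'); im,d=viewer.camera('wrist'); cv2.imwrite('pics/w5.png',cv2.resize(im[190:330,190:370,::-1],(720,560),interpolation=3))
vv,uu=np.mgrid[0:420,0:560]; px=np.c_[uu.ravel(),vv.ravel()]; P=atdepth('wrist',px,d.ravel(),C)
S=np.c_[(P[:,:2]-c0)@U,(P[:,:2]-c0)@V,P[:,2]]*1000
for x in (274,280,286): print([(y,S[y*560+x].round(0).tolist()) for y in range(262,300,2)])
"
```

```text
t 12.675 uv [26.8  2.1] z 205.1 F uvz [ 0.6 -0.2 -1.3] grip 36.7
[(262, [4.0, 0.0, 224.0]), (264, [6.0, 0.0, 224.0]), (266, [6.0, 0.0, 225.0]), (268, [7.0, 0.0, 225.0]), (270, [8.0, 0.0, 224.0]), (272, [9.0, 0.0, 224.0]), (274, [10.0, 0.0, 224.0]), (276, [11.0, 0.0, 224.0]), (278, [12.0, 0.0, 224.0]), (280, [13.0, 0.0, 225.0]), (282, [14.0, 0.0, 224.0]), (284, [15.0, 0.0, 224.0]), (286, [16.0, 0.0, 224.0]), (288, [17.0, 0.0, 224.0]), (290, [27.0, 0.0, 211.0]), (292, [29.0, -0.0, 210.0]), (294, [26.0, 0.0, 215.0]), (296, [27.0, 0.0, 216.0]), (298, [26.0, 0.0, 218.0])]
[(262, [4.0, 3.0, 224.0]), (264, [5.0, 3.0, 225.0]), (266, [6.0, 3.0, 225.0]), (268, [7.0, 3.0, 224.0]), (270, [8.0, 3.0, 224.0]), (272, [9.0, 3.0, 223.0]), (274, [10.0, 3.0, 225.0]), (276, [11.0, 3.0, 224.0]), (278, [12.0, 3.0, 224.0]), (280, [13.0, 3.0, 224.0]), (282, [14.0, 3.0, 224.0]), (284, [14.0, 3.0, 225.0]), (286, [16.0, 3.0, 224.0]), (288, [17.0, 3.0, 224.0]), (290, [26.0, 3.0, 212.0]), (292, [28.0, 3.0, 211.0]), (294, [27.0, 3.0, 214.0]), (296, [27.0, 3.0, 216.0]), (298, [27.0, 3.0, 217.0])]
[(262, [4.0, 5.0, 225.0]), (264, [5.0, 5.0, 225.0]), (266, [6.0, 5.0, 225.0]), (268, [7.0, 5.0, 225.0]), (270, [7.0, 5.0, 226.0]), (272, [9.0, 5.0, 225.0]), (274, [9.0, 5.0, 226.0]), (276, [10.0, 5.0, 225.0]), (278, [12.0, 5.0, 224.0]), (280, [13.0, 5.0, 224.0]), (282, [14.0, 5.0, 225.0]), (284, [14.0, 5.0, 225.0]), (286, [16.0, 5.0, 224.0]), (288, [17.0, 5.0, 225.0]), (290, [28.0, 6.0, 209.0]), (292, [173.0, 12.0, 2.0]), (294, [26.0, 6.0, 216.0]), (296, [27.0, 6.0, 215.0]), (298, [27.0, 6.0, 217.0])]
```

View pics/w5.png

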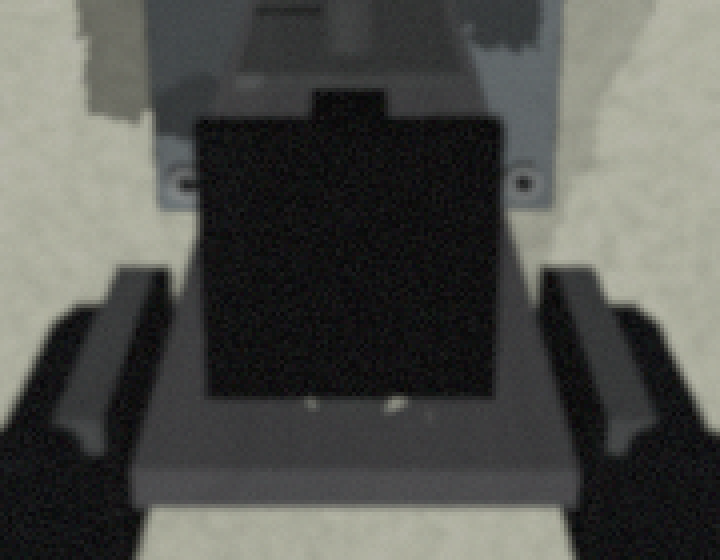

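The nose sits in the hole (slivers either side at (310,403) and (396,403)). I continue, watching the force.

arm_command(
  increments=[
    [[0.004,0,0,0,0,0],[0.008,0,0,0,0,0],[0.012,0,0,0,0,0],[0.012,0,0,0,0,0]],
  ],
)

```text
t: 13.22
eef_pos: [0.5136, 0.229, 0.2051]
orientation: [0.86, -3.022, 0.0]
force: [0.0, 0.2, -0.6]
gripper_width: 0.576
grasp_force: 36.7
```

```bash
python3 -c "
from h import *
rep()"
```

```text
t 13.225 uv [23.8  2.1] z 205.1 F uvz [ 0.2  0.2 -0.6] grip 36.7
```

arm_command(
  increments=[
    [[0.004,0,0,0,0,0],[0.008,0,0,0,0,0],[0.012,0,0,0,0,0],[0.012,0,0,0,0,0]],
  ],
)

```text
t: 13.72
eef_pos: [0.511, 0.2274, 0.205]
orientation: [0.86, -3.022, -0.0]
force: [0.5, 0.5, -1.4]
gripper_width: 0.577
grasp_force: 36.7
```

```bash
python3 -c "
from h import *
rep()"
```

```text
t 13.725 uv [20.8  2.1] z 205.0 F uvz [ 0.7  0.1 -1.4] grip 36.7
```

arm_command(
  increments=[
    [[0.004,0,0,0,0,0],[0.008,0,0,0,0,0],[0.008,0,0,0,0,0]],
  ],
)

```text
t: 14.1
eef_pos: [0.5093, 0.2263, 0.2051]
orientation: [0.86, -3.022, 0.0]
force: [-0.6, -0.2, -1.6]
gripper_width: 0.579
grasp_force: 36.7
```

```bash
python3 -c "
from h import *
rep()"
```

```text
t 14.1 uv [18.8  2.1] z 205.1 F uvz [-0.7  0.1 -1.6] grip 36.7
```

arm_command(
  increments=[
    [[0.003,0,0,0,0,0],[0.006,0,0,0,0,0],[0.006,0,0,0,0,0]],
  ],
)

```text
t: 14.48
eef_pos: [0.508, 0.2255, 0.205]
orientation: [0.86, -3.022, 0.0]
force: [-0.3, 0.1, -1.1]
gripper_width: 0.58
grasp_force: 36.7
```

```bash
python3 -c "
from h import *
rep()"
```

```text
t 14.475 uv [17.3  2.1] z 205.0 F uvz [-0.2  0.2 -1.1] grip 36.7
```

arm_command(
  increments=[
    [[0.002,0,0,0,0,0],[0.004,0,0,0,0,0],[0.004,0,0,0,0,0]],
  ],
)

```text
t: 14.85
eef_pos: [0.5079, 0.2255, 0.2051]
orientation: [-0.86, 3.02, 0.001]
force: [3.6, 1.6, -3.4]
gripper_width: 0.578
grasp_force: 36.7
```

```bash
python3 -c "
from h import *
rep()
C=cal('wrist'); im,d=viewer.camera('wrist')
vv,uu=np.mgrid[0:420,0:560]; px=np.c_[uu.ravel(),vv.ravel()]; P=atdepth('wrist',px,d.ravel(),C)
S=np.c_[(P[:,:2]-c0)@U,(P[:,:2]-c0)@V,P[:,2]]*1000
m=(abs(S[:,0])<30)&(abs(S[:,1])<25)&(S[:,2]>221)&(S[:,2]<228); print('posttop',cv2.minAreaRect(S[m][:,:2].astype(np.float32)))
for x in (260,280,300): print([(y,S[y*560+x].round(1).tolist()) for y in range(284,316,2)])
"
```

```text
t 14.85 uv [17.1  2.1] z 205.1 F uvz [ 3.9 -0.6 -3.4] grip 36.7
posttop ((5.176332473754883, -1.5659637451171875), (41.45649719238281, 48.743896484375), 8.611725807189941)
[(284, [5.2, -5.6, 224.2]), (286, [5.8, -5.6, 224.8]), (288, [7.0, -5.7, 224.3]), (290, [8.3, -5.7, 223.9]), (292, [9.0, -5.7, 224.4]), (294, [9.4, -5.7, 225.3]), (296, [11.3, -5.8, 224.0]), (298, [12.4, -5.8, 223.8]), (300, [13.5, -5.9, 223.8]), (302, [14.6, -5.9, 223.7]), (304, [14.7, -5.8, 224.9]), (306, [16.7, -6.0, 223.7]), (308, [16.5, -5.9, 225.2]), (310, [18.9, -6.0, 223.5]), (312, [19.4, -6.0, 224.3]), (314, [20.4, -6.0, 224.3])]
[(284, [4.8, 2.9, 224.8]), (286, [6.1, 2.9, 224.3]), (288, [6.5, 2.9, 225.3]), (290, [8.1, 2.9, 224.3]), (292, [8.8, 2.9, 224.7]), (294, [9.9, 2.9, 224.6]), (296, [10.6, 2.9, 225.1]), (298, [12.9, 2.9, 223.3]), (300, [13.3, 2.9, 224.1]), (302, [14.0, 2.9, 224.6]), (304, [15.3, 2.8, 224.3]), (306, [16.5, 2.8, 224.1]), (308, [17.3, 2.8, 224.3]), (310, [18.1, 2.8, 224.7]), (312, [19.3, 2.8, 224.4]), (314, [20.0, 2.8, 224.8])]
[(284, [5.2, 11.4, 224.3]), (286, [6.4, 11.4, 223.9]), (288, [7.3, 11.5, 224.1]), (290, [8.3, 11.5, 224.1]), (292, [9.2, 11.5, 224.3]), (294, [10.4, 11.5, 224.0]), (296, [11.3, 11.5, 224.1]), (298, [12.5, 11.6, 223.9]), (300, [13.2, 11.5, 224.4]), (302, [13.8, 11.5, 225.0]), (304, [15.5, 11.6, 224.1]), (306, [16.2, 11.6, 224.4]), (308, [17.5, 11.6, 224.1]), (310, [18.7, 11.7, 223.9]), (312, [19.3, 11.6, 224.5]), (314, [20.7, 11.7, 224.0])]
```

Light contact (about 4 N), back flat against the post. Letting it down.

arm_command(
  increments=[
    [[-0.001,0,0.004,0,0,0],[-0.001,0,0.008,0,0,0],[-0.001,0,0.012,0,0,0],[-0.001,0,0.016,0,0,0],[-0.001,0,0.018,0,0,0],[-0.001,0,0.018,0,0,0]],
  ],
)

```text
t: 15.65
eef_pos: [0.508, 0.2253, 0.2008]
orientation: [-0.859, 3.02, 0.0]
force: [3.5, 2.3, 1.0]
gripper_width: 0.58
grasp_force: 37.2
```

```bash
python3 -c "
from h import *
rep()"
```

```text
t 15.65 uv [17.2  1.9] z 200.8 F uvz [4.1 0.1 1. ] grip 37.2
```

arm_command(
  increments=[
    [[0,0,0.002,0,0,0],[0,0,0.004,0,0,0],[0,0,0.004,0,0,0]],
  ],
)

```text
t: 16.02
eef_pos: [0.508, 0.2254, 0.1998]
orientation: [-0.86, 3.021, 0.0]
force: [4.0, 1.9, 1.4]
gripper_width: 0.581
grasp_force: 37.3
```

```bash
python3 -c "
from h import *
rep()"
```

```text
t 16.025 uv [17.1  2. ] z 199.8 F uvz [ 4.4 -0.5  1.4] grip 37.3
```

arm_command(
  increments=[
    [[0,0,0.002,0,0,0],[0,0,0.004,0,0,0],[0,0,0.004,0,0,0]],
  ],
)

```text
t: 16.4
eef_pos: [0.5079, 0.2254, 0.1988]
orientation: [-0.86, 3.021, 0.0]
force: [5.3, 2.9, 1.6]
gripper_width: 0.576
grasp_force: 37.3
```

```bash
python3 -c "
from h import *
rep()"
```

```text
t 16.4 uv [17.1  2. ] z 198.8 F uvz [ 6.  -0.3  1.6] grip 37.3
```

arm_command(
  increments=[
    [[-0.001,0,0.0015,0,0,0],[-0.0015,0,0.003,0,0,0],[-0.0015,0,0.003,0,0,0]],
  ],
)

```text
t: 16.77
eef_pos: [0.508, 0.2254, 0.1982]
orientation: [-0.86, 3.021, -0.0]
force: [2.5, 1.2, 4.5]
gripper_width: 0.579
grasp_force: 37.5
```

```bash
python3 -c "
from h import *
rep()"
```

```text
t 16.775 uv [17.2  2.1] z 198.2 F uvz [ 2.8 -0.3  4.5] grip 37.5
```

arm_command(
  increments=[
    [[0,0,0,0,0,0],[0,0,0,0,0,0],[0,0,0,0,0,0],[0,0,0,0,0,0]],
  ],
  fingers=0.62,
  newtons=20,
)

```text
t: 17.27
eef_pos: [0.5072, 0.2252, 0.1973]
orientation: [0.859, -3.02, 0.0]
force: [0.6, -1.2, -0.5]
gripper_width: 0.62
grasp_force: 0.0
```

arm_command(
  increments=[
    [[0,0,0,0,0,0],[0,0,0,0,0,0],[0,0,0,0,0,0],[0,0,0,0,0,0]],
  ],
  fingers=0.85,
)

```text
t: 17.77
eef_pos: [0.5079, 0.2254, 0.1979]
orientation: [-0.86, 3.022, -0.0]
force: [-0.2, 0.2, -0.6]
gripper_width: 0.847
grasp_force: 0.0
```

```bash
python3 -c "
from h import *
rep()
C=cal('wrist'); im,d=viewer.camera('wrist'); a=im[160:370,140:420,::-1]
s,_=viewer.camera('scene'); b=s[140:245,260:400,::-1]
cv2.imwrite('pics/w6.png',np.hstack([cv2.resize(a,(400,300),interpolation=3),cv2.resize(b,(400,300),interpolation=3)]))
"
```

```text
t 17.775 uv [17.1  2.1] z 197.9 F uvz [-0.1  0.3 -0.6] grip 0.0
```

View pics/w6.png

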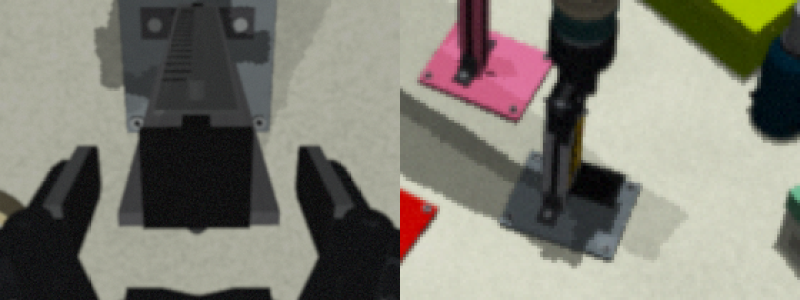

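The gauge hangs flat, with the hook's nose showing past the plate's top edge at (197,231) and the fingers clear on both sides. I retreat straight up.

arm_command(
  increments=[
    [[0,0,-0.03,0,0,0],[0,0,-0.09,0,0,0],[0,0,-0.17,0,0,0],[0,0,-0.27,0,0,0],[0,0,-0.38,0,0,0],[0,0,-0.48,0,0,0],[0,0,-0.56,0,0,0],[0,0,-0.6,0,0,0],[0,0,-0.6,0,0,0]],
  ],
)

```text
t: 19.0
eef_pos: [0.5083, 0.2255, 0.3491]
orientation: [-0.859, 3.019, 0.0]
force: [0.1, 0.3, -0.1]
gripper_width: 0.85
grasp_force: 0.0
```

```bash
python3 -c "
from h import *
rep()
s,_=viewer.camera('scene'); b=s[140:245,260:400,::-1]
im,d=viewer.camera('wrist'); a=im[130:340,140:420,::-1]
cv2.imwrite('pics/w7.png',np.hstack([cv2.resize(a,(400,300),interpolation=3),cv2.resize(b,(400,300),interpolation=3)]))
"
```

```text
t 19.0 uv [17.5  2. ] z 349.1 F uvz [ 0.3  0.2 -0.1] grip 0.0
```

View pics/w7.png

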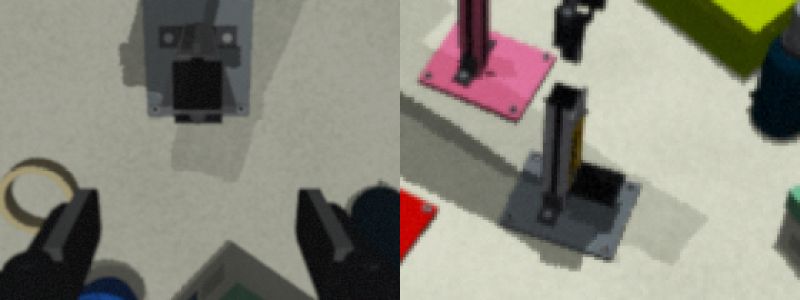

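The gauge hangs on the grey post at (575,150), with its yellow face and foot pointing outward. The arm is clear of it.

```bash
python3 -c "
from h import *
print(r.hand_in())"
```

```text
the job is handed in; nothing more can be done
None
```

The gauge hangs on the grey post's hook, back flat against the post and yellow face and foot outward; it was released and the job handed in at about 19 s, with no contact force measured above about 6 N.

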